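# Change over the serving bins

## Robot

A 6-joint arm with a two-finger parallel gripper is mounted at the origin on the work surface. World frame = base frame: x ahead of the robot, y to its left, z up, the work surface at z = 0. Lengths are in mm, angles in rad, forces in N, time in s.
With the tool pointing down it reaches from about 350 to 850 mm from the base axis. Payload 8.1 kg.
Tool frame: the origin (TCP) lies midway between the tips of the shut fingers; the grasp point (between the pads) lies 19 mm behind it; z points along the fingers, y is the direction in which the jaws open and shut (so a half turn about z gives the same grasp; the last joint's range is limited). The gripper opens to 85 mm and grips with 20 to 120 N. Pads are 22 mm wide; open, the fingers measure 114 mm over their backs; the gripper's body (76 mm by 85 mm) begins 54 mm behind the grasp point. The pads swing forward as they close: fully open they stand 13 mm farther back than shut.
Start: joints at [1.129, 0.13, 1.488, -0, 1.523, -0.085], TCP at [209.545, 562.224, 231.292] pointing down, gripper open.
Joint ranges: [-2.96, 2.96], [-0.89, 2.26], [0.02, 2.5], [-1.34, 4.48], [0, 2.73], [-2.66, 2.66]. Speed limits (rad/s): [2.39, 2.39, 2.79, 3.14, 3.14, 3.14].

## Interface

Orientations are given as a unit quaternion [w, x, y, z].
In Python, from workcell import bot gives the robot as it stands. The module is installed in compiled form; this text tells all that it offers.
- The arm moves only by the shell command python3 -m crank 'ROWS' [FORCE]. ROWS is a JSON object of lists of equal length, an entry for each row: "dr": the turn, a rotation vector about the tool's x, y, z in rad, a list of three; "linear": the shift along the tool's x, y, z in m, a list of three; "fingers": the closure, from -1 (fully open) to 1 (shut), so that 0 is half open. A call has 1 to 12 rows; each row is the pose to reach, as a shift and turn from the pose commanded when the call began, along the tool's axes at that moment; what a row does not reach only later rows make up. A row lasts 1/12 s, in which the tool goes at most 41.7 mm and 7.16 degrees, less where a joint would pass 70% of its speed; a pose out of reach is approached as far as the arm can. A call with a gripper value outside its range is refused whole. The fingers move at their own pace and stop on an object; FORCE is the grip in N (left out, the last holds). Time passes only in rows, so rows that repeat a pose let the fingers close. It gives the time, the measured TCP pose, the force and the opening at its end, in the units of the state.
- bot.observe(): the state, without advancing time (a new reading comes with each control period).
- bot.grab_frame(name): name is "side" or "top"; returns a dict with "pixels" (400x640x3 uint8, red, green, blue), "fx", "fy", "cx", "cy" (pixels), "k1" (the pictures are not rectified: a ray, as slopes to the right and down, at radius r is drawn at 1 + k1 r^2 times it, then the intrinsics apply), "R" (3x3) and "t" (3): a world point X has camera coordinates R X + t. Camera axes: x right, y down, z forward; pixel columns grow to the right and rows downward; lengths in mm; the calibration is good to about 2 mm. A picture is of the moment at which its call begins. There is no depth.
- bot.sign_off(): hands the job in, once; it reports no verdict.
The state is a dict: "clock": time; "joints": joint angles; "joint_vel": joint speeds; "joint_efforts": joint torques, N m; "tool_pos": TCP position; "orientation": TCP orientation; "contact_force": force on the tool from outside, world axes, zero at the start; "moment": the same for the moment, N m; "opening": finger opening in mm.
Only numpy, scipy, OpenCV 4.12 (cv2) and the standard library are available. Lean on these libraries where they do the work, as an engineer would, in place of code of your own. Each camera call takes 0.05 s, during which the arm holds its last target.

## Task

Breakfast is over on the serving counter: push the open lid of the low bin shut, and then flip the lid of the tall bin up and back, past upright, so that it rests open on its own. Only touch and push the lids with the fingertips; do not lift the bins or push them about, and leave the cup, the jar and the spoon where they are.

Things in the scene. Friction and masses are not known exactly. Their poses are not given: they have to be found in the camera images.
- tall_bin: The tall steel bin, 120 mm deep (x) by 180 mm wide (y) by 130 mm high, 3 kg, loose on the counter. Origin: centre of its underside; its own +x points from its front (the lid's tab) to its rear (the hinge), z up.
- low_bin: The low steel bin, 120 mm deep (x) by 130 mm wide (y) by 80 mm high, 3 kg, loose on the counter. Origin: centre of its underside; its own +x points from its front to its rear (the hinge), z up.
- tall_lid (a joint): Angle in rad of the tall bin's white lid: 0 shut (level), 1.57 upright, 1.85 leaning back on its stop. A plain free hinge with slight damping: gravity drops the lid shut from below about 1.55 and holds it open from above that. Lid plate 6 mm thick, about 0.2 kg, starts shut.
- low_lid (a joint): Angle in rad of the low bin's white lid: 0 shut (level), 1.57 upright, 1.85 leaning back on its stop. A plain free hinge with slight damping: gravity drops the lid shut from below about 1.55. Lid plate 6 mm thick, about 0.15 kg, starts open, leaning back.
- tall_lid_hinge (a point): Middle of the tall lid's hinge line, on the rear top edge of the bin, level with the lid's underside. The axes turn with the lid: y along the hinge line, -x from the hinge along the lid to its tab, z out of the lid's upper (outer) face. The lid reaches 160 mm from the hinge line to the end of the tab.
- low_lid_hinge (a point): Middle of the low lid's hinge line, on the rear top edge of the bin, level with the lid's underside. The axes turn with the lid: y along the hinge line, -x from the hinge along the lid to its tab, z out of the lid's upper (outer) face. The lid reaches 160 mm from the hinge line to the end of the tab.
- tall_lid_tab (a point): Centre of the tall lid's front tab, a flat tongue 90 mm wide and 6 mm thick that sticks out 40 mm beyond the bin's front wall, free underneath; 140 mm from the hinge line. Axes as the lid's: y along the tab's width, z out of the lid's upper face.
- low_lid_tab (a point): Centre of the low lid's front tab, a flat tongue 70 mm wide and 6 mm thick that sticks out 40 mm beyond the bin's front wall when shut; 140 mm from the hinge line. Axes as the lid's: y along the tab's width, z out of the lid's upper face.
- cup_rim (a point): Centre of the mouth of a steel cup, 60 mm wide, 85 mm high, standing on the counter; bystander.
- jar: Brown glass jar with a steel cap, 68 mm wide, 130 mm high; origin at the centre of its underside; bystander.
- spoon_grip (a point): Grip of a wooden spoon, 200 mm long, lying on the counter; bystander.

How it is judged:
By the outcome, as a careful person would: the job done as asked, in the order asked, and still so for the second after the job is handed in, with the robot touching nothing.
It also fails if it takes over 54 s, if anything falls off the work surface, if the arm or the gripper's body presses on something with over 40 N, if the wrist force passes 120 N, or if a joint passes its speed limit or range.

## Working session

There is one attempt and no reset: what is moved stays moved. The work goes in short steps, Python scripts to look and compute and a shell command to move; the robot and the scene stay as the last step left them, time stands still between calls to the robot, and variables do not carry over. Pictures are saved under pics/ and viewed, and the job is handed in when it is done.

```bash
mkdir -p pics
cat > h.py <<'E'
import numpy as np, cv2
from workcell import bot
def grab(n,f):
    d=bot.grab_frame(n); cv2.imwrite('pics/'+f,cv2.cvtColor(d['pixels'],cv2.COLOR_RGB2BGR))
    np.savez('pics/'+f+'.npz',**{k:np.array(v) for k,v in d.items()}); return d
def load(f): return dict(np.load('pics/'+f+'.npz'))
def ray(d,u,v):
    K=np.array([[d['fx'],0,d['cx']],[0,d['fy'],d['cy']],[0,0,1]],float)
    p=cv2.undistortPoints(np.array([[[u,v]]],float),K,np.array([float(d['k1']),0,0,0]))[0,0]
    R=np.array(d['R']);t=np.array(d['t'])
    return -R.T@t, R.T@np.array([p[0],p[1],1])
def onz(d,u,v,z):
    o,r=ray(d,u,v); return o+r*(z-o[2])/r[2]
def tri(d1,p1,d2,p2):
    o,r=ray(d1,*p1);q,s=ray(d2,*p2)
    a=np.linalg.lstsq(np.c_[r,-s],q-o,rcond=None)[0]
    A=o+a[0]*r;B=q+a[1]*s
    return (A+B)/2,np.linalg.norm(A-B)
def proj(d,X):
    K=np.array([[d['fx'],0,d['cx']],[0,d['fy'],d['cy']],[0,0,1]],float)
    return cv2.projectPoints(np.array([X],float),cv2.Rodrigues(np.array(d['R'],float))[0],np.array(d['t'],float),K,np.array([float(d['k1']),0,0,0]))[0][0,0]
E
python3 - <<'E'
from h import *
for n in('side','top'):
    d=grab(n,n+'0.png'); print(n,d['fx'],d['k1'],-np.array(d['R']).T@d['t'])
print(bot.observe())
E
```

```text
side 383.58424273071194 -0.0907666614866928 [487.43068981 488.67318047 688.01905935]
top 421.96269989834923 -0.003951263750131867 [487.68986925  -2.28505921 970.69159276]
{'clock': 0.1, 'joints': array([ 1.12856488e+00,  1.31134188e-01,  1.48916525e+00, -4.07109148e-06,
        1.52304210e+00, -8.54039644e-02]), 'joint_vel': array([-0.00084987, -0.00076053, -0.00332502,  0.00019162, -0.00142877,
       -0.00046402]), 'joint_efforts': array([ 1.40583856e-03, -5.70956540e+01, -5.01939762e+01, -1.53889955e-04,
        8.16266838e-03,  5.82913344e-05]), 'tool_pos': array([209.3452891 , 561.74894688, 230.32317349]), 'orientation': array([-2.26064675e-04,  1.77468554e-01,  9.84126083e-01, -8.44721200e-04]), 'contact_force': array([-0.76276108, -0.21328517, -0.10246323]), 'moment': array([ 0.03087577, -0.01476748,  0.0841601 ]), 'opening': 85.64434364836988}
```

View pics/side0.png

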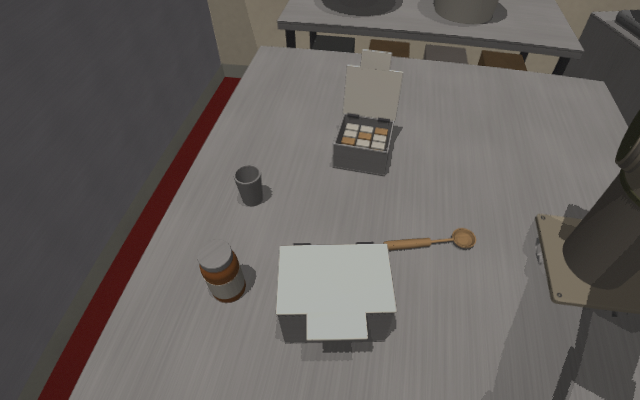

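View pics/top0.png

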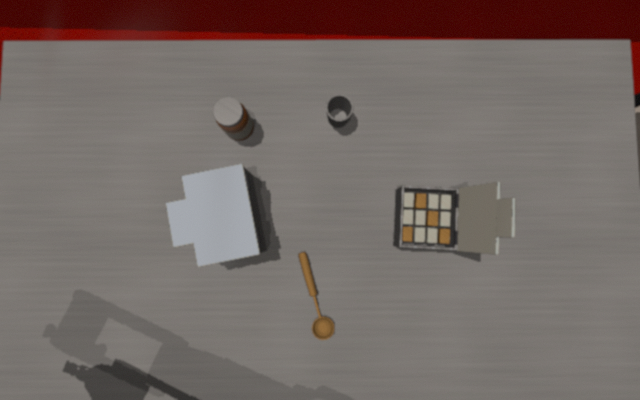

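The side view shows the tall bin at about (335,290), shut with its tab at (337,325), and the low bin at (363,145), open with its lid leaning back. The top view shows the tall tab at about (180,223) and the low lid at about (485,217). The top view's left is probably +y. Next I'll measure both.

Run:
```python
from h import *
T=load('top0.png');S=load('side0.png')
print(onz(T,320,200,0),onz(T,320,100,0),onz(T,220,200,0))
def ctr(d,box,f,eps):
    x0,y0,x1,y1=box; m=f(d['pixels'].astype(int)).astype(np.uint8)
    k=np.zeros_like(m);k[y0:y1,x0:x1]=m[y0:y1,x0:x1]
    c=max(cv2.findContours(k,0,1)[0],key=cv2.contourArea)
    return cv2.approxPolyDP(c,eps,True)[:,0], cv2.contourArea(c)
w=lambda p:p.min(2)>140
print('TALL top');c,a=ctr(T,(140,140,290,290),w,3)
for p in c: print(p,onz(T,*p,136).round(0))
print('TALL side');c,a=ctr(S,(250,220,420,360),w,3)
for p in c: print(p,onz(S,*p,136).round(0))
print(T['pixels'][217,[440,460,470,485,505,520]],S['pixels'][[60,90,105],375])
lid=lambda p:(p.min(2)>80)&(p[:,:,0]-p[:,:,2]>8)
print('LOW top');c,a=ctr(T,(454,170,530,265),lid,2);print(c.tolist(),a)
print('LOW side');c,a=ctr(S,(320,40,420,125),lid,2);print(c.tolist(),a)
# close ups
cv2.imwrite('pics/z1.png',cv2.cvtColor(np.hstack([cv2.resize(T['pixels'][160:280,380:530],None,fx=2.6,fy=4),cv2.resize(S['pixels'][40:180,320:420],(390,480))]),4))
```

```text
[565.82811834  -5.33703328   0.        ] [802.00294166  -6.22796019   0.        ] [566.64559673 225.29307689   0.        ]
TALL top
[241 164] [628. 153. 136.]
[182 176] [604. 270. 136.]
[185 198] [560. 263. 136.]
[166 203] [550. 300. 136.]
[173 245] [467. 284. 136.]
[192 242] [473. 247. 136.]
[198 265] [428. 235. 136.]
[258 253] [451. 117. 136.]
TALL side
[386 244] [450. 117. 136.]
[280 246] [627. 153. 136.]
[276 313] [603. 271. 136.]
[306 313] [559. 263. 136.]
[307 339] [549. 301. 136.]
[366 338] [465. 285. 136.]
[366 312] [470. 245. 136.]
[396 309] [425. 232. 136.]
[[114 110  99]
 [113 107  96]
 [112 106  97]
 [114 107  98]
 [114 108  98]
 [124 119 115]] [[135 130 122]
 [135 130 121]
 [135 130 121]]
LOW top
[[454, 172], [457, 183], [459, 179], [460, 183], [464, 183], [459, 179], [460, 175], [466, 181], [470, 179], [467, 185], [466, 183], [458, 187], [456, 249], [479, 252], [483, 257], [480, 262], [482, 264], [504, 263], [506, 259], [503, 260], [504, 255], [499, 253], [503, 250], [499, 249], [500, 245], [505, 248], [501, 244], [504, 239], [501, 242], [500, 237], [506, 237], [506, 241], [509, 238], [515, 239], [517, 234], [521, 232], [521, 236], [525, 230], [522, 233], [520, 229], [516, 235], [516, 227], [523, 228], [524, 225], [529, 229], [520, 223], [522, 219], [525, 222], [524, 218], [521, 220], [519, 217], [518, 220], [516, 215], [514, 236], [510, 236], [512, 197], [517, 201], [517, 213], [520, 208], [522, 209], [523, 202], [527, 203], [524, 208], [529, 208], [529, 193], [526, 192], [529, 190], [525, 188], [526, 185], [529, 188], [529, 170], [517, 170], [518, 173], [515, 170]] 5020.0
LOW side
[[355, 40], [355, 53], [362, 54], [361, 65], [347, 66], [343, 113], [394, 120], [402, 71], [388, 70], [393, 56], [391, 52], [372, 52], [368, 49], [369, 40]] 3229.5
```

View pics/z1.png

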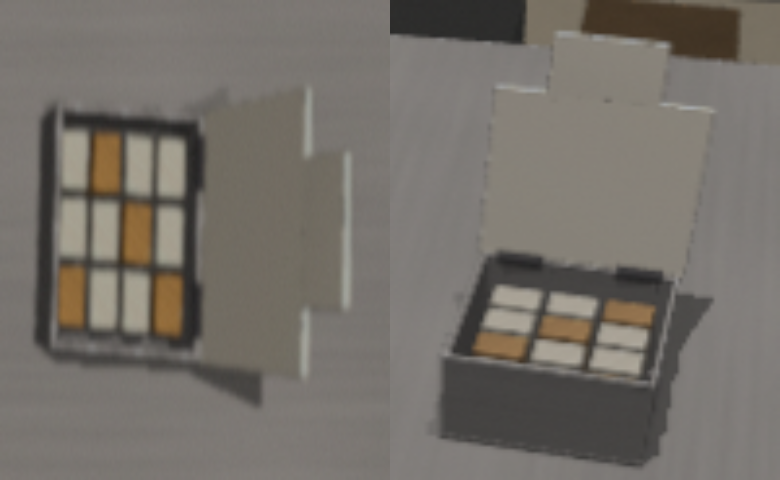

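Run:
```python
from h import *
T=load('top0.png');S=load('side0.png')
for n,a,b in [('tabL',(512,198),(362.5,50)),('tabR',(512,237),(391.5,53)),('cornL',(496,182.5),(347,66)),('cornR',(495.5,254),(402.5,72))]:
    print(n,tri(T,a,S,b))
print('rim front',onz(T,401,186,80),onz(T,399,248,80))
print('rim rear',onz(T,457.5,189,80),onz(T,457,249,80))
print('rim side',[onz(S,*p,80).round(0) for p in [(336,142),(388,150),(344.4,114.5),(393.8,121)]])
for n,a,z in [('cup',(339,105),85),('jar',(229,109),130),('spoon',(308,275),10)]: print(n,onz(T,*a,z))
for p in [(303,252),(323,328)]: print('spoon end',onz(T,*p,8).round())
```

```text
tabL (array([ 549.08856557, -342.06395358,  233.63911268]), np.float64(0.5208328001065669))
tabR (array([ 481.28674959, -338.84132175,  234.5725783 ]), np.float64(0.38940721769598086))
cornL (array([ 581.95460316, -331.56974965,  194.32120834]), np.float64(0.6690024246803208))
cornR (array([ 450.22604204, -324.59435282,  196.91663352]), np.float64(0.4837176065996239))
rim front [ 588.62813836 -177.34824364   80.        ] [ 457.67629467 -170.6003688    80.        ]
rim rear [ 581.80988826 -297.46206417   80.        ] [ 455.07437277 -292.56304881   80.        ]
rim side [array([ 584., -185.,   80.]), array([ 461., -179.,   80.]), array([ 579., -292.,   80.]), array([ 454., -288.,   80.])]
cup [763.39041987 -46.61959326  85.        ]
jar [741.69664988 179.4510074  130.        ]
spoon [395.72511589  22.34940557  10.        ]
spoon end [447.  34.   8.]
spoon end [278. -11.   8.]
```

Both measurements hold up. The tall lid comes out 180 x 119 mm with a reach of 160 mm. The low lid's hinge is near y=-294, z=80 and its tab end near (515,-340,234), which gives 1.85 rad. I'll rise, shut the fingers and turn the tool so that tool y = world x and tool x = world y.

```bash
python3 -m crank '{"dr":[[0,0,1.213],[0,0,1.213],[0,0,1.213],[0,0,1.213],[0,0,1.213],[0,0,1.213],[0,0,1.213],[0,0,1.213],[0,0,1.213],[0,0,1.213],[0,0,1.213],[0,0,1.213]],"linear":[[0,0,-0.04],[0,0,-0.08],[0,0,-0.08],[0,0,-0.08],[0,0,-0.08],[0,0,-0.08],[0,0,-0.08],[0,0,-0.08],[0,0,-0.08],[0,0,-0.08],[0,0,-0.08],[0,0,-0.08]],"fingers":[1,1,1,1,1,1,1,1,1,1,1,1]}'; python3 -c "
from h import *
from scipy.spatial.transform import Rotation as R
o=bot.observe();q=o['orientation'];print(R.from_quat(q[[1,2,3,0]]).as_matrix().round(3),o['joints'].round(3))"
```

```text
clock: 1.1
tool_pos: [209.5, 562.1, 310.8]
orientation: [0.0, 0.706, 0.709, -0.0]
contact_force: [0.3, 0.1, -0.4]
opening: 0.1
[[-0.004  1.    -0.   ]
 [ 1.     0.004 -0.001]
 [-0.001 -0.    -1.   ]] [ 1.129  0.112  1.365 -0.     1.666  1.125]
```

```bash
python3 -m crank '{"dr":[[0,0,0],[0,0,0],[0,0,0],[0,0,0],[0,0,0],[0,0,0],[0,0,0],[0,0,0],[0,0,0],[0,0,0],[0,0,0],[0,0,0]],"linear":[[-0.035,0.02,0],[-0.07,0.04,0],[-0.105,0.06,0],[-0.14,0.08,0],[-0.175,0.1,0],[-0.21,0.12,0],[-0.245,0.14,0],[-0.28,0.16,0],[-0.315,0.18,0],[-0.35,0.2,0],[-0.385,0.21,0],[-0.42,0.22,0]],"fingers":[1,1,1,1,1,1,1,1,1,1,1,1]}'
python3 -m crank '{"dr":[[0,0,0],[0,0,0],[0,0,0],[0,0,0],[0,0,0],[0,0,0],[0,0,0],[0,0,0],[0,0,0],[0,0,0],[0,0,0],[0,0,0]],"linear":[[-0.04,0.007,0],[-0.08,0.014,0],[-0.12,0.021,0],[-0.16,0.028,0],[-0.2,0.035,0],[-0.24,0.042,0],[-0.28,0.049,0],[-0.32,0.056,0],[-0.36,0.063,0],[-0.4,0.07,0],[-0.44,0.077,0],[-0.48,0.085,0]],"fingers":[1,1,1,1,1,1,1,1,1,1,1,1]}'
```

```text
clock: 2.1
tool_pos: [430.3, 140.5, 311.2]
orientation: [0.0, 0.706, 0.709, -0.0]
contact_force: [1.4, 0.6, 0.2]
opening: 0.2
clock: 3.1
tool_pos: [515.2, -339.6, 311.1]
orientation: [-0.0, 0.706, 0.709, 0.0]
contact_force: [0.1, 1.3, 0.8]
opening: 0.3
```

```bash
python3 -m crank '{"dr":[[0,0,0],[0,0,0],[0,0,0],[0,0,0],[0,0,0],[0,0,0],[0,0,0]],"linear":[[-0.03,0,0],[-0.06,0,0],[-0.06,0,0.03],[-0.06,0,0.06],[-0.06,0,0.09],[-0.06,0,0.105],[-0.06,0,0.105]],"fingers":[1,1,1,1,1,1,1]}'
python3 -c "
from h import *
grab('side','side1.png')"
```

```text
clock: 3.68
tool_pos: [513.2, -395.6, 200.1]
orientation: [-0.005, 0.706, 0.708, -0.0]
contact_force: [0.4, 0.4, -0.8]
opening: -0.2
```

View pics/side1.png

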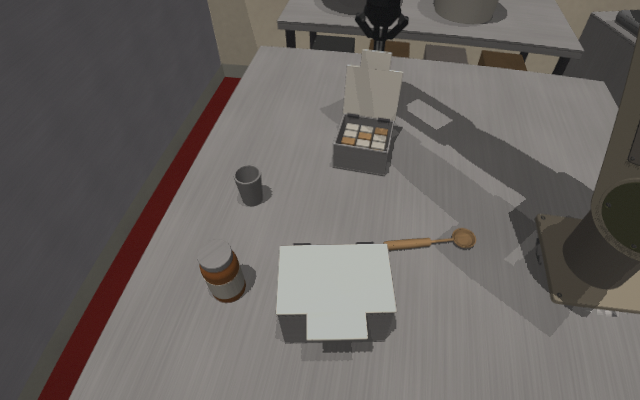

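The closed fingers are at about (379,38), behind the low lid's tab at (375,60). I'll push toward +y gently.

```bash
python3 -m crank '{"dr":[[0,0,0],[0,0,0],[0,0,0],[0,0,0],[0,0,0],[0,0,0],[0,0,0],[0,0,0],[0,0,0],[0,0,0],[0,0,0],[0,0,0]],"linear":[[0.01,0,0],[0.02,0,0],[0.03,0,0],[0.04,0,0],[0.05,0,0],[0.06,0,0],[0.07,0,0],[0.08,0,0],[0.09,0,0],[0.1,0,0],[0.11,0,0],[0.115,0,0]],"fingers":[1,1,1,1,1,1,1,1,1,1,1,1]}'
python3 -c "
from h import *
grab('side','side2.png')"
```

```text
clock: 4.73
tool_pos: [515.4, -280.9, 206.2]
orientation: [-0.0, 0.707, 0.708, 0.0]
contact_force: [-0.5, 0.7, -0.3]
opening: -0.4
```

View pics/side2.png

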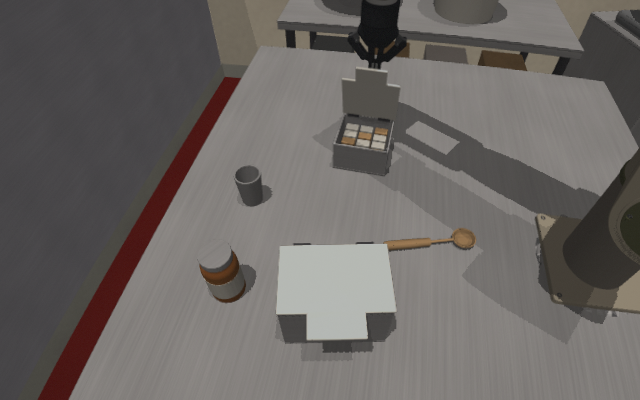

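The lid is about upright, with its tab at (371,78). I'll push a bit farther so that it goes over.

```bash
python3 -m crank '{"dr":[[0,0,0],[0,0,0],[0,0,0],[0,0,0],[0,0,0],[0,0,0],[0,0,0],[0,0,0],[0,0,0],[0,0,0]],"linear":[[0.01,0,0],[0.02,0,0],[0.03,0,0],[0.03,0,0],[0.03,0,0],[0.03,0,0],[0.03,0,0],[0.03,0,0],[0.03,0,0],[0.03,0,0]],"fingers":[1,1,1,1,1,1,1,1,1,1]}'
python3 -c "
from h import *
grab('side','side3.png')"
```

```text
clock: 5.62
tool_pos: [515.3, -252.8, 206.3]
orientation: [-0.0, 0.707, 0.707, -0.0]
contact_force: [0.0, 1.1, -0.0]
opening: 0.0
```

View pics/side3.png

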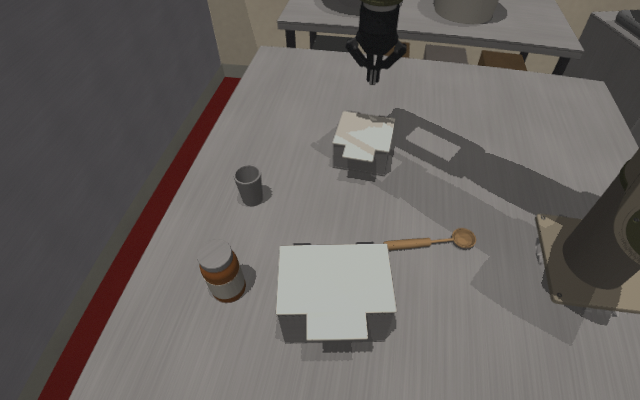

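The low lid is shut: its white top is at (365,135) and its tab at (367,153). Next I'll move to the front of the tall bin.

```bash
python3 -m crank '{"dr":[[0,0,0],[0,0,0],[0,0,0],[0,0,0],[0,0,0],[0,0,0],[0,0,0],[0,0,0],[0,0,0],[0,0,0],[0,0,0],[0,0,0]],"linear":[[0,0,-0.035],[0,0,-0.07],[0,0,-0.1],[0.035,0,-0.1],[0.07,0,-0.1],[0.11,0,-0.1],[0.15,0,-0.1],[0.19,0,-0.1],[0.23,0,-0.1],[0.27,0,-0.1],[0.31,0,-0.1],[0.35,0,-0.1]],"fingers":[1,1,1,1,1,1,1,1,1,1,1,1]}'
python3 -m crank '{"dr":[[0,0,0],[0,0,0],[0,0,0],[0,0,0],[0,0,0],[0,0,0],[0,0,0],[0,0,0],[0,0,0],[0,0,0],[0,0,0],[0,0,0]],"linear":[[0.035,0,0],[0.07,0,0],[0.105,-0.003,0],[0.14,-0.006,0],[0.175,-0.009,0],[0.21,-0.012,0],[0.24,-0.015,0],[0.27,-0.018,0],[0.29,-0.021,0],[0.305,-0.025,0],[0.32,-0.03,0],[0.32,-0.03,0]],"fingers":[1,1,1,1,1,1,1,1,1,1,1,1]}'
python3 - <<'E'
from h import *
T=grab('top','top4.png')
E
```

```text
clock: 6.67
tool_pos: [514.7, 99.4, 306.5]
orientation: [0.0, 0.707, 0.707, 0.0]
contact_force: [1.6, 0.9, -0.2]
opening: 0.3
clock: 7.67
tool_pos: [483.5, 419.7, 306.0]
orientation: [-0.0, 0.706, 0.708, -0.0]
contact_force: [-0.1, -0.1, 0.7]
opening: 0.3
```

View pics/top4.png

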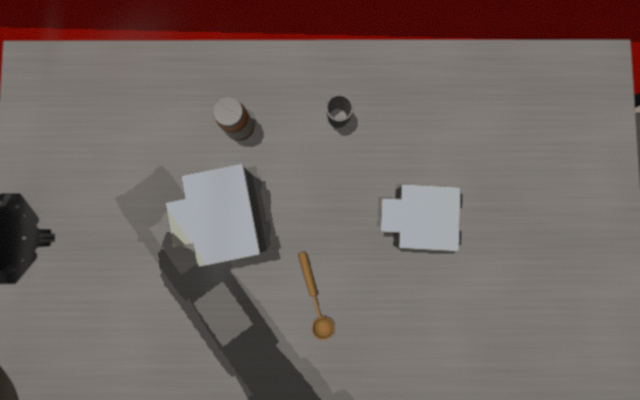

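The top view confirms the low lid shut, with its tab at (390,216), and the tall bin unmoved. Now I'll yaw to the tall bin's axes, then tilt the fingers toward the bin.

```bash
python3 -m crank '{"dr":[[0,0,-0.1],[0,0,-0.194],[0,0,-0.194]],"linear":[[0,0,0],[0,0,0],[0,0,0]],"fingers":[1,1,1]}'
python3 -m crank '{"dr":[[0,-0.1,0],[0,-0.2,0],[0,-0.3,0],[0,-0.4,0],[0,-0.5,0],[0,-0.6,0],[0,-0.7,0],[0,-0.8,0],[0,-0.9,0],[0,-0.9,0],[0,-0.9,0],[0,-0.9,0]],"linear":[[0,0,0],[0,0,0],[0,0,0],[0,0,0],[0,0,0],[0,0,0],[0,0,0],[0,0,0],[0,0,0],[0,0,0],[0,0,0],[0,0,0]],"fingers":[1,1,1,1,1,1,1,1,1,1,1,1]}'
python3 -c "
from h import *
from scipy.spatial.transform import Rotation as R
o=bot.observe();q=o['orientation'];print(R.from_quat(q[[1,2,3,0]]).as_matrix().round(3),o['joints'].round(3))
grab('side','side5.png')"
```

```text
clock: 7.97
tool_pos: [485.2, 416.4, 306.5]
orientation: [0.0, 0.634, 0.774, -0.0]
contact_force: [0.0, -0.7, 0.0]
opening: -0.1
clock: 8.97
tool_pos: [485.3, 417.1, 307.0]
orientation: [0.335, 0.573, 0.695, -0.275]
contact_force: [0.7, -0.3, 0.5]
opening: -0.0
[[-0.118  0.981  0.151]
 [ 0.613  0.192 -0.766]
 [-0.781  0.002 -0.625]] [ 0.955  0.789  0.748 -0.751  2.163  0.512]
```

View pics/side5.png

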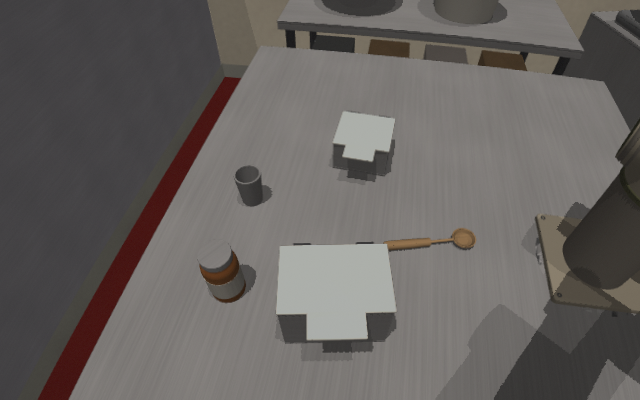

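The tilt worked: the tool z-axis leans 51° from vertical, toward the bin. The TCP is 287 mm in front of the hinge line and only 1 mm off centre. I'll go down in front of the tab, then in under it.

```bash
python3 -m crank '{"dr":[[0,0,0],[0,0,0],[0,0,0],[0,0,0],[0,0,0],[0,0,0],[0,0,0],[0,0,0],[0,0,0],[0,0,0]],"linear":[[0.015,0,0.026],[0.03,0,0.052],[0.045,0,0.078],[0.06,0,0.104],[0.075,0,0.13],[0.09,0,0.156],[0.105,0,0.182],[0.119,0,0.207],[0.119,0,0.207],[0.119,0,0.207]],"fingers":[1,1,1,1,1,1,1,1,1,1]}'
python3 -c "
from h import *
o=bot.observe();p=o['tool_pos']-[539.5,135,0];print(p[:2]@[-.193,.981],p[:2]@[.981,.193],p[2])
grab('side','side6.png')"
```

```text
clock: 9.85
tool_pos: [502.1, 329.9, 85.8]
orientation: [0.335, 0.573, 0.695, -0.276]
contact_force: [-0.8, -0.2, 1.3]
opening: -0.3
198.43184748457688 0.9671428852454965 85.75887881962635
```

View pics/side6.png

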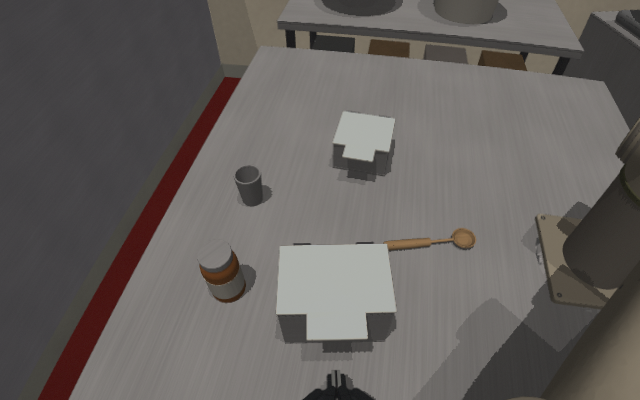

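The fingertips at (337,380) are lined up with the tab at (337,325). I'll insert them and work out the arc.

```bash
python3 -m crank '{"dr":[[0,0,0],[0,0,0],[0,0,0],[0,0,0],[0,0,0]],"linear":[[-0.012,0,0.015],[-0.024,0,0.03],[-0.036,0,0.045],[-0.036,0,0.045],[-0.036,0,0.045]],"fingers":[1,1,1,1,1]}'
python3 - <<'E'
from h import *
o=bot.observe();p=o['tool_pos']-[539.5,135,0];s,z=p[:2]@[-.193,.981],p[2];print(s,z)
for th in range(0,110,6):
    a=np.radians(th);S=135*np.cos(a)+22*np.sin(a);Z=130+135*np.sin(a)-22*np.cos(a)
    ds,dz=S-s,Z-z;print(th,round(S),round(Z),'tool',round((.624*ds-.781*dz)/1000,3),round((-.781*ds-.625*dz)/1000,3))
E
```

```text
clock: 10.32
tool_pos: [514.3, 275.6, 88.0]
orientation: [0.336, 0.573, 0.695, -0.274]
contact_force: [0.8, 0.6, -0.1]
opening: -0.1
142.79498932074586 88.02782237283886
0 135 108 tool -0.02 -0.006
6 137 122 tool -0.031 -0.017
12 137 137 tool -0.042 -0.026
18 135 151 tool -0.054 -0.033
24 132 165 tool -0.067 -0.04
30 128 178 tool -0.08 -0.045
36 122 192 tool -0.094 -0.049
42 115 204 tool -0.108 -0.051
48 107 216 tool -0.122 -0.052
54 97 226 tool -0.136 -0.051
60 87 236 tool -0.151 -0.049
66 75 244 tool -0.164 -0.045
72 63 252 tool -0.178 -0.04
78 50 257 tool -0.191 -0.033
84 36 262 tool -0.202 -0.025
90 22 265 tool -0.214 -0.016
96 8 267 tool -0.224 -0.006
102 -7 267 tool -0.233 0.005
108 -21 265 tool -0.24 0.017
```

```bash
python3 -m crank '{"dr":[[0,0,0],[0,0,0],[0,0,0],[0,0,0],[0,0,0],[0,0,0],[0,0,0],[0,0,0],[0,0,0],[0,0,0],[0,0,0]],"linear":[[-0.01,0,-0.003],[-0.02,0,-0.006],[-0.026,0,-0.012],[-0.031,0,-0.017],[-0.037,0,-0.022],[-0.042,0,-0.026],[-0.048,0,-0.03],[-0.054,0,-0.033],[-0.06,0,-0.037],[-0.067,0,-0.04],[-0.08,0,-0.045]],"fingers":[1,1,1,1,1,1,1,1,1,1,1]}'
python3 - <<'E'
from h import *
grab('side','side7.png')
o=bot.observe();p=o['tool_pos']-[539.5,135,0];s,z=p[:2]@[-.193,.981],p[2];print(s,z)
E
```

```text
clock: 11.23
tool_pos: [515.2, 259.8, 174.8]
orientation: [0.336, 0.571, 0.696, -0.277]
contact_force: [0.6, -0.9, -1.9]
opening: -0.3
126.85578234685967 178.73898456376028
```

View pics/side7.png

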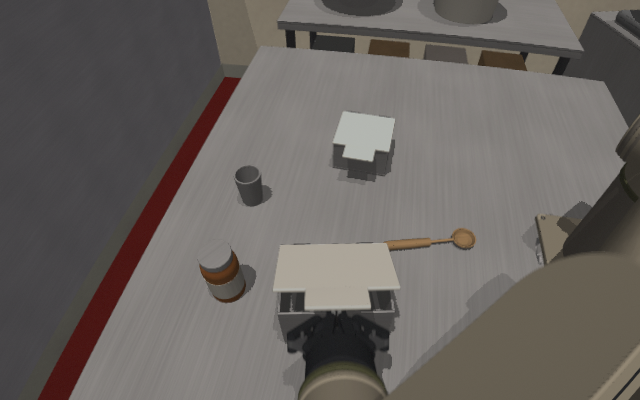

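The lid is lifted, with its edge at (337,297), and the bin has not moved. I'll continue the arc.

```bash
python3 -m crank '{"dr":[[0,0,0],[0,0,0],[0,0,0],[0,0,0],[0,0,0],[0,0,0],[0,0,0],[0,0,0],[0,0,0],[0,0,0],[0,0,0],[0,0,0]],"linear":[[-0.007,0,-0.002],[-0.014,0,-0.004],[-0.021,0,-0.005],[-0.028,0,-0.006],[-0.035,0,-0.007],[-0.042,0,-0.007],[-0.049,0,-0.007],[-0.056,0,-0.006],[-0.063,0,-0.005],[-0.071,0,-0.004],[-0.078,0,-0.002],[-0.084,0,0]],"fingers":[1,1,1,1,1,1,1,1,1,1,1,1]}'
python3 - <<'E'
from h import *
grab('side','side8.png')
o=bot.observe();p=o['tool_pos']-[539.5,135,0];s,z=p[:2]@[-.193,.981],p[2];print(s,z)
E
```

```text
clock: 12.28
tool_pos: [526.1, 208.4, 241.7]
orientation: [0.336, 0.572, 0.696, -0.276]
contact_force: [0.3, 0.2, -0.8]
opening: 0.0
73.94064230589689 242.51026726438613
```

View pics/side8.png

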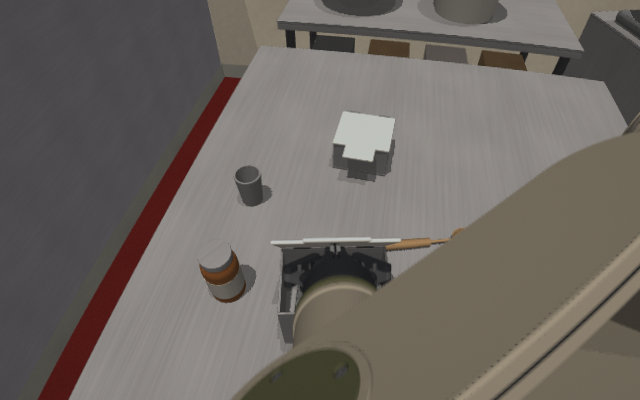

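```bash
python3 -m crank '{"dr":[[0,0,0],[0,0,0],[0,0,0],[0,0,0],[0,0,0],[0,0,0],[0,0,0],[0,0,0],[0,0,0],[0,0,0],[0,0,0],[0,0,0]],"linear":[[-0.007,0,0.002],[-0.014,0,0.005],[-0.021,0,0.008],[-0.027,0,0.012],[-0.033,0,0.016],[-0.038,0,0.02],[-0.044,0,0.024],[-0.05,0,0.029],[-0.055,0,0.034],[-0.06,0,0.039],[-0.065,0,0.044],[-0.069,0,0.05]],"fingers":[1,1,1,1,1,1,1,1,1,1,1,1]}'
python3 -m crank '{"dr":[[0,0,0],[0,0,0],[0,0,0],[0,0,0]],"linear":[[-0.004,0,0.006],[-0.007,0,0.012],[-0.007,0,0.012],[-0.007,0,0.012]],"fingers":[1,1,1,1]}'
python3 - <<'E'
from h import *
grab('side','side9.png');grab('top','top9.png')
o=bot.observe();p=o['tool_pos']-[539.5,135,0];s,z=p[:2]@[-.193,.981],p[2];print(s,z)
E
```

```text
clock: 13.33
tool_pos: [542.0, 127.9, 264.3]
orientation: [0.336, 0.572, 0.696, -0.276]
contact_force: [-0.3, 0.7, 0.2]
opening: 0.1
clock: 13.67
tool_pos: [544.3, 114.6, 261.9]
orientation: [0.336, 0.572, 0.696, -0.276]
contact_force: [0.6, 0.3, -0.1]
opening: -0.1
-20.415967559630626 262.0120429134756
```

View pics/side9.png

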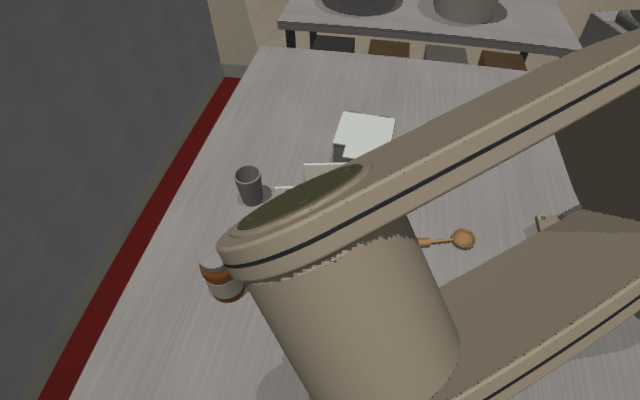

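View pics/top9.png

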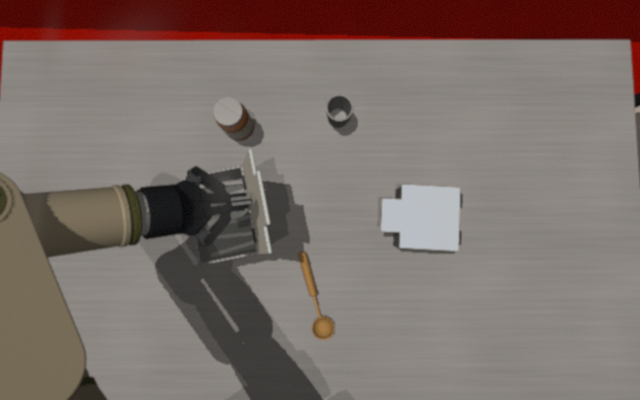

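The lid is leaning back past upright: in the top view its edge runs along (250,155)-(268,248). I'll retreat straight back along the tool axis.

```bash
python3 -m crank '{"dr":[[0,0,0],[0,0,0],[0,0,0],[0,0,0],[0,0,0],[0,0,0],[0,0,0],[0,0,0],[0,0,0],[0,0,0]],"linear":[[0,0,-0.01],[0,0,-0.03],[0,0,-0.06],[0,0,-0.09],[0,0,-0.12],[0,0,-0.15],[0,0,-0.18],[0,0,-0.21],[0,0,-0.23],[0,0,-0.23]],"fingers":[1,1,1,1,1,1,1,1,1,1]}'
python3 - <<'E'
from h import *
grab('side','side10.png');grab('top','top10.png')
E
```

```text
clock: 14.6
tool_pos: [508.6, 295.7, 408.2]
orientation: [0.337, 0.572, 0.697, -0.273]
contact_force: [-0.8, -0.4, 0.2]
opening: -0.4
```

View pics/side10.png

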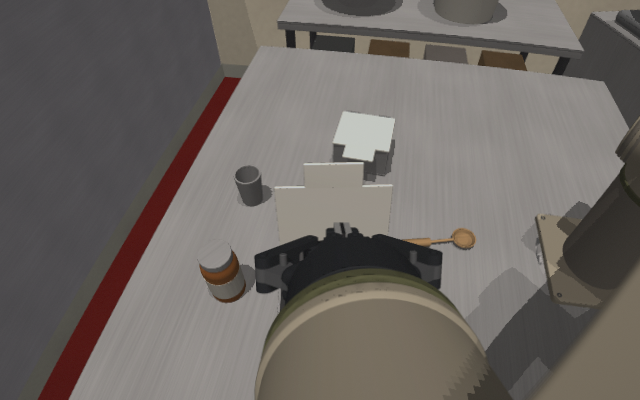

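View pics/top10.png

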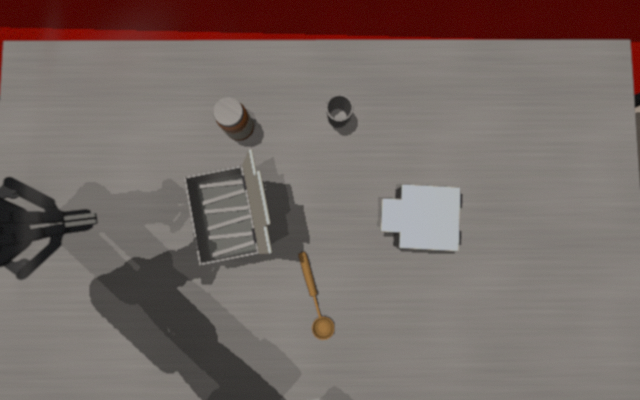

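Now a final check of the lid angle, and of whether anything moved.

```bash
python3 -m crank '{"dr":[[0,0,0],[0,0,0],[0,0,0],[0,0,0],[0,0,0],[0,0,0],[0,0,0],[0,0,0]],"linear":[[0,0,0],[0,0,0],[0,0,0],[0,0,0],[0,0,0],[0,0,0],[0,0,0],[0,0,0]],"fingers":[1,1,1,1,1,1,1,1]}'
python3 - <<'E'
from h import *
T=grab('top','top11.png');S=grab('side','side11.png');T0=load('top0.png');S0=load('side0.png')
for a,b in [((260,173),(305,163)),((269,221),(363,162))]:
    X,e=tri(T,a,S,b);p=X-[539.5,135,130];s=p[:2]@[-.193,.981];print(X.round(),e.round(1),'r',np.hypot(s,p[2]).round(),'ang',np.arctan2(p[2],s).round(2))
for n,(x0,y0,x1,y1) in dict(jar=(205,90,260,145),cup=(322,90,358,135),spoon=(295,245,340,342),low=(396,180,440,255)).items():
    a,b=[cv2.cvtColor(d['pixels'][y0:y1,x0:x1],7).astype(np.float32) for d in(T0,T)]
    print(n,cv2.phaseCorrelate(a,b))
w=(T['pixels'].min(2)>140).astype(np.uint8);w[:,:370]=0;w[:,480:]=0;w[:150]=0;w[270:]=0
c=max(cv2.findContours(w,0,1)[0],key=cv2.contourArea)
for p in cv2.approxPolyDP(c,3,True)[:,0]: print(p,onz(T,*map(float,p),86).round())
E
```

```text
clock: 15.37
tool_pos: [509.6, 291.7, 405.1]
orientation: [0.336, 0.572, 0.696, -0.276]
contact_force: [0.5, 1.2, -0.1]
opening: 0.3
[589.  94. 283.] 1.8 r 161.0 ang 1.88
[507.  78. 285.] 4.3 r 162.0 ang 1.88
jar ((0.04306522768688481, -0.06125621297560002), 0.994810033109453)
cup ((-0.0714851971356616, 0.46603830938271784), 0.9266852096275047)
spoon ((0.5874409108984757, -0.030713923323610004), 0.7181597256130642)
low ((1.5881971009441678, -34.29505237936381), 0.11033815299140083)
[382 200] [ 558. -136.   86.]
[381 230] [ 495. -132.   86.]
[399 231] [ 493. -170.   86.]
[400 247] [ 460. -172.   86.]
[458 249] [ 455. -293.   86.]
[458 187] [ 585. -297.   86.]
[403 184] [ 592. -180.   86.]
[401 199] [ 560. -176.   86.]
```

```bash
python3 -c "
from workcell import bot; bot.sign_off()"
```

```text
the job is handed in; nothing more can be done
```

Both lids are done in the order asked, and I handed the job in at about 15.4 s with the gripper clear of everything. I pushed the low lid over from behind its tab, and it fell shut under gravity. I then lifted the tall lid from under its tab and took it past upright, and it now leans back on its stop.

What the last checks showed:
- **Low bin:** the lid's outline, cast onto the height it has when shut, matches the bin's rim to within a few mm, so it reads as shut and the bin as unmoved.
- **Tall lid:** two views put it at about 1.88 rad and 161–162 mm from the hinge, against the expected 1.85 and 160. The rays missed each other by 2 to 4 mm.
- **Cup, jar and spoon:** the apparent shift between the first and last top views was under 0.6 px (roughly 1.5 mm), and I put that down to changed shadows.
- **Forces:** the wrist force readings stayed at noise level, about 2 N.
- **Failed check:** the image-shift comparison on the low bin meant nothing, because its lid had closed in between. I relied on the outline instead.

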